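# Slide the magnetic stirrer home under the titration vessel and start it

## Robot

A 6-joint arm with a two-finger parallel gripper is mounted at the origin on the work surface. World frame = base frame: x ahead of the robot, y to its left, z up, the work surface at z = 0. Lengths are in m, angles in rad, forces in N, time in s.
With the tool pointing down it reaches from about 0.375 to 0.9 m from the base axis. Payload 3.1 kg.
Tool frame: the origin (TCP) lies at the very end of the fingers, on their centre line; the grasp point (between the pads) lies 19 mm behind it; z points along the fingers, y is the line along which they close (so a half turn about z gives the same grasp; the last joint's range is limited). The gripper opens to 87 mm and grips with 3 to 60 N. Pads are 19 mm wide; open, the fingers measure 117 mm over their backs; the gripper's body (75 mm by 190 mm) begins 51 mm behind the grasp point.
Start: joints at [-1.312, 0.527, 1.433, -0, 1.181, -0.178], TCP at [0.264, -0.566, 0.194] pointing down, gripper open.
Joint ranges: [-3.08, 3.08], [-0.75, 2.2], [0.22, 2.44], [-1.43, 4.57], [0, 2.65], [-2.85, 2.85]. Speed limits (rad/s): [2.79, 2.79, 3.14, 3.14, 3.14, 3.14].

## Interface

Orientations are given as a unit quaternion [x, y, z, w].
In Python, from rig import robot gives the robot as it stands. The module is installed in compiled form; this text tells all that it offers.
- The arm moves only by the tool servo_tool, never from a script. Its argument "rows" is one flat list of numbers, 5 for each row, row after row: the closure, from -1 (fully open) to 1 (shut), so that 0 is half open, then the shift along the tool's x, y, z in m, then the turn about the tool's z in degrees. A call has 1 to 5 rows; each row shifts and turns the commanded pose from where the row before left it, along the tool's axes as they then stand; what a row does not reach is not made up. A row lasts 1/12 s, in which the tool goes at most 41.7 mm and 7.16 degrees, less where a joint would pass 70% of its speed; a pose out of reach is approached as far as the arm can. A call with a gripper value outside its range is refused whole. The fingers move at their own pace and stop on an object; "newtons" is the grip in N (left out, the last holds). Time passes only in rows, so rows that do not move let the fingers close. It gives the time, the measured TCP pose, the force, the opening and the grip force at its end, in the units of the state.
- robot.get_obs(): the state, without advancing time (a new reading comes with each control period).
- robot.camera(name): name is "scene" or "top" or "wrist"; returns a dict with "pixels" (384x512x3 uint8, red, green, blue), "intrinsics" (3x3 intrinsics, pixels), "rvec" (rotation vector, rad) and "tvec" (3), from world to camera coordinates, as OpenCV has them; the wrist camera has in their place "mount" (4x4, takes a point from camera to tool coordinates, whose origin is the TCP and whose axes are the flange's). Camera axes: x right, y down, z forward; pixel columns grow to the right and rows downward; lengths in m; the calibration is good to about 2 mm. A picture is of the moment at which its call begins: read the wrist's pose just before it. There is no depth.
- robot.hand_in(): hands the job in; it is judged then, once.
Trained networks look in a picture, given as the dict that the camera call returned (one of the last four; its "shot" number tells which), for a name from the list of things; names that differ only in an ending like _2 or _b are one class to them, and where a whole thing is asked for, a point or a joint stands for the part that bears it (a point fixed in the world has none). Each returns a list of dicts, best first, with "score" (0 to 1); they miss things now and then, are a little off and sometimes report something else, mostly with a low value. They report only what shows in the picture. A call takes as long as a camera call.
- robot.spot_in(picture, query): "at" ([x, y, z] in m, in world coordinates, good to about 4 mm: the middle of the surface that is visible of it).
- robot.outline_of(picture, query): "region" (384x512 bool, what is visible of it).
- robot.place_of(picture, query): "at" ([x, y, z] in m, in world coordinates, good to about 4 mm: a listed point, or the origin of a listed thing).
The state is a dict: "time": time; "q": joint angles; "joint_velocities": joint speeds; "joint_torque": joint torques, N m; "position": TCP position; "tool_rot": TCP orientation; "ft_force": force on the tool from outside, world axes, zero at the start; "moment": the same for the moment, N m; "grip_width": finger opening in m; "grip_force": force on a finger pad.
Only numpy, scipy, OpenCV 4.12 (cv2) and the standard library are available. Lean on these libraries where they do the work, as an engineer would, in place of code of your own. Each camera call takes 0.05 s, during which the arm holds its last target. There are 200 camera calls.

## Task

The flat blue magnetic stirrer stands askew on the bench in front of the titrator's stand: push it along the bench with the outside of the fingers, without gripping or lifting it, until it sits square under the hanging amber vessel, with its left side snug against the titrator's housing and its back against the stand's foot. Only when it is home, press the green start key on its front with a fingertip, right down, and let go. Do not knock the vessel, and leave the other things on the bench where they are.

Things in the scene. Friction and masses are not known exactly. Their poses are not given: they have to be found in the camera images.
- titrator: white titrator with its stand, fixed. Origin: inner corner of the stirrer bay, on the bench, where the housing's flat right side (plane y = 0 of this frame) meets the front face of the stand's foot (plane x = 0). x points away from the robot, y left, z up. The bay is open to the front (-x) and right (-y). Home for the stirrer: its origin at x -105, y -70 mm here, axes parallel.
- housing_front (a point): lower front right corner of the titrator's housing, on the bench. The housing fills x -290 to +80, y 0 to 220 mm of the titrator's frame. Its right side wall is 50 mm high at the front; the keypad slopes from there to 75 mm high at x -130, behind that the housing is 150 mm high. The burette on top (x -20, y 140) reaches 257 mm; a thin look-only tube arches from it to the vessel's head, at most 280 mm high.
- foot_end (a point): right front end of the stand's foot, on the bench (titrator frame 0, -190, 0 mm). The foot is a grey bar 36 mm high at x 0 to 55, y 0 to -190 mm. On it stands a steel pillar (x 30, y -70) up to 226 mm, whose short arm, 171 mm high, carries the vessel.
- vessel: closed amber titration vessel hanging from the stand, fixed; 64 mm diameter, collar 76 mm, head and fittings above; from 56 to 202 mm above the bench. Its axis is at x -72, y -70 mm in the titrator's frame. Origin: centre of its underside. Not to be knocked.
- under_vessel (a point): centre of the vessel's underside, 56 mm above the bench. The centre of the stirrer's plate belongs straight below it.
- stirrer: flat blue magnetic stirrer, loose on rubber feet, 0.4 to 0.7 kg: 210 mm long (x), 140 wide (y), flat upright sides 4 to 44 mm above the bench; white plate on its rear, black strip with green key on its front. Origin: centre of underside. x points to its back, away from the robot, y to its left. It slides at a few N (under 12) and starts 40-80 mm short of home, 50-120 mm right, turned up to 0.3 rad.
- plate (a point): centre of the ring mark on the stirrer's white plate, 33 mm behind the stirrer's origin along its x, 50 mm above the bench.
- start_key (a joint): travel of the green start key, m: 0 up, 0.005 fully down; a spring brings it back; about 4 N takes it fully down.
- start_key_top (a point): centre of the top of the green start key (24 mm diameter) on the stirrer's front strip (strip 44 mm high), 80 mm in front of the stirrer's origin and 35 mm to its right; pressed straight down.
- vial_bench: small clear crimp-cap vial, 23 mm diameter, 48 mm tall, aluminium cap, standing on the bench a little to the right of the stand's foot. Bystander. Origin: centre of its underside.
- vial_top: the same kind of vial (23 x 48 mm) standing on the titrator's flat rear top, 150 mm above the bench. Bystander. Origin: centre of its underside.
- standard_jar: amber jar with black screw cap, 58 mm diameter, 78 mm tall, standing on the bench in front of the titrator. Bystander. Origin: centre of its underside.
- weighing_bottle: squat clear glass weighing bottle with knobbed lid, 54 mm diameter, 46 mm tall, on the bench to the right. Bystander. Origin: centre of its underside.
- wash_bottle: white squeeze bottle with blue cap and spout, 74 mm diameter, 200 mm tall, on the bench to the right. Bystander. Origin: centre of its underside.
- syringe: glass syringe with steel plunger and needle, 205 mm long over all, 25 mm high, lying on the bench to the right along its own x (needle at +x). Bystander. Origin: under the barrel, on the bench.
- tweezers: steel tweezers, 125 mm long, 8 mm high, lying on the bench to the right along their own x. Bystander. Origin: centre of the underside.

How it is judged:
By the outcome, as a careful person would: the job done as asked, in the order asked, and still so for the second after the job is handed in, with the robot touching nothing.
It also fails if it takes over 64 s, if anything falls off the work surface, if the arm or the gripper's body presses on something with over 40 N, if the wrist force passes 120 N, or if a joint passes its speed limit or range.

## Working session

There is one attempt and no reset: what is moved stays moved. The work goes in short steps, Python scripts to look and compute and a tool call to move; the robot and the scene stay as the last step left them, time stands still between calls to the robot, and variables do not carry over. Pictures are saved under pics/ and viewed, at most 10 in all, crops included, and the job is handed in when it is done.

Besides the shell and the picture viewer there is one more tool, called after ">>>" by a JSON object that holds its "op" and its "data". servo_tool: Moves the arm, as the interface text tells. Its arguments: {"type":"object","properties":{"rows":{"type":"array","items":{"type":"number"}},"newtons":{"type":"number"}},"required":["rows"]}

```bash
mkdir -p pics; cat > h.py <<'E'
from rig import robot
import numpy as np, cv2
from scipy.spatial.transform import Rotation as R
def med(cams,names):
    for c in cams:
        p=robot.camera(c)
        cv2.imwrite(f"pics/{c}_{p['shot']}.png",p['pixels'][:,:,::-1])
        print(c,p['shot'])
        for n in names:
            r=robot.place_of(p,n)
            print(' ',n,[(np.round(d['at'],4).tolist(),round(d['score'],2)) for d in r[:2]])
E
python3 - <<'E'
from h import *
o=robot.get_obs(); print({k:np.round(v,4).tolist() for k,v in o.items()})
med(['scene','top'],['titrator','housing_front','foot_end','under_vessel','stirrer','plate','start_key_top','vial_bench','standard_jar','weighing_bottle','wash_bottle','syringe','tweezers'])
E
ls pics
```

```text
{'time': 0.0, 'q': [-1.3125, 0.5285, 1.4339, 0.0, 1.1814, -0.1785], 'joint_velocities': [0.0006, -0.0005, 0.0002, -0.0006, -0.0002, 0.002], 'joint_torque': [0.0012, -44.0039, -17.6591, 0.0634, 0.0581, -0.0002], 'position': [0.2642, -0.5655, 0.1927], 'tool_rot': [0.9762, 0.2167, -0.0, -0.0011], 'ft_force': [0.6396, -0.4379, -0.1142], 'moment': [0.0295, 0.0334, -0.0266], 'grip_force': 0.0, 'grip_width': 0.0871}
scene 1
  titrator [([0.7483, 0.0175, 0.0006], 0.61)]
  housing_front [([0.4633, 0.0133, 0.0009], 0.88), ([0.5058, -0.4835, 0.0017], 0.17)]
  foot_end [([0.7512, -0.1715, -0.0028], 0.64)]
  under_vessel [([0.6808, -0.0543, 0.0564], 0.68)]
  stirrer [([0.5971, -0.1446, -0.0012], 0.6)]
  plate [([0.636, -0.1379, 0.0527], 0.55), ([0.5296, -0.185, 0.0646], 0.54)]
  start_key_top [([0.3987, -0.3802, -0.0078], 0.56), ([0.5312, -0.1822, 0.0612], 0.52)]
  vial_bench [([0.7474, -0.2986, -0.0002], 0.49)]
  standard_jar [([0.321, 0.2933, 0.0004], 0.72), ([0.5981, -0.1448, 0.0006], 0.29)]
  weighing_bottle [([0.5047, -0.4831, 0.0017], 0.69)]
  wash_bottle [([0.6591, -0.4865, -0.0009], 0.81)
[... 396 characters left out ...]
[([0.6826, -0.0516, 0.0564], 0.6)]
  stirrer [([0.7462, -0.2947, -0.0021], 0.68), ([0.601, -0.1448, 0.003], 0.65)]
  plate [([0.6308, -0.1368, 0.0529], 0.73), ([0.3248, 0.2908, -0.0003], 0.63)]
  start_key_top [([0.527, -0.1882, 0.0628], 0.6), ([0.7536, 0.0613, 0.152], 0.51)]
  vial_bench [([0.7486, -0.2931, -0.0016], 0.45)]
  standard_jar [([0.3254, 0.2904, -0.0009], 0.85)]
  weighing_bottle [([0.5057, -0.4891, 0.0048], 0.82)]
  wash_bottle [([0.6616, -0.4879, 0.0028], 0.66), ([0.6329, -0.1362, 0.0478], 0.65)]
  syringe [([0.3583, -0.4759, 0.0014], 0.62), ([0.6053, -0.1456, 0.0019], 0.18)]
  tweezers [([0.4024, -0.3839, 0.0017], 0.63), ([0.5093, -0.487, 0.0052], 0.59)]
scene_1.png
top_2.png
```

View pics/scene_1.png

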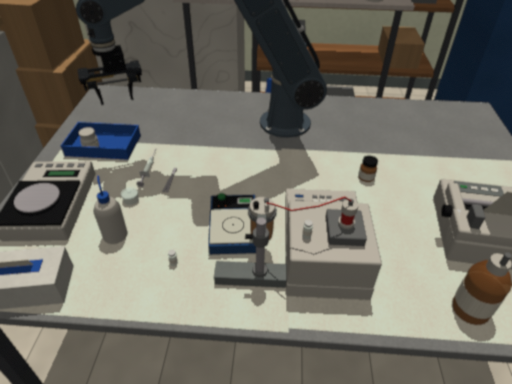

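View pics/top_2.png

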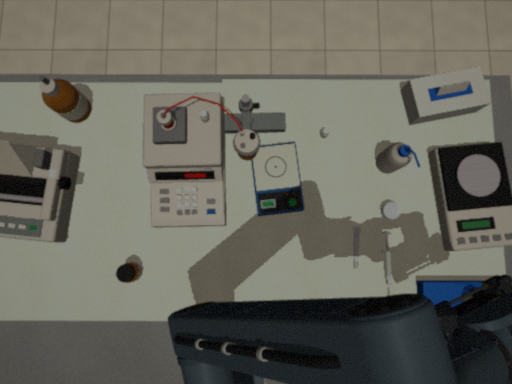

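The scene shows the stirrer at about (235,222), to the right of the vessel and turned slightly left. The top view agrees: stirrer at (277,178), key at (293,196). The titrator is yawed about 0.02 rad and the stirrer about 0.14. I'll go to the stirrer's right side with the finger line along x.

>>> {"op": "servo_tool", "data": {"rows": [-1,0,0,0,-6.6,-1,0,0,0,-6.6,-1,0,0,0,-6.6,-1,0,0,0,-6.6,-1,0,0,0,-6.6]}}

```text
time: 1.82
position: [0.2644, -0.5663, 0.1937]
tool_rot: [0.873, 0.488, 0.0, -0.0]
ft_force: [-0.3, 0.0, -0.1]
grip_width: 0.0874
grip_force: 0.0
```

>>> {"op": "servo_tool", "data": {"rows": [-1,0,0,0,-6.6,-1,0,0,0,-6.6,-1,0,0,0,-6.6,-1,0,0,0,-6.6,-1,0,0,0,-6.6]}}

```text
time: 2.23
position: [0.2644, -0.5663, 0.1936]
tool_rot: [0.699, 0.715, -0.0, 0.0]
ft_force: [0.5, -0.6, 0.5]
grip_width: 0.0868
grip_force: 0.0
```

>>> {"op": "servo_tool", "data": {"rows": [-1,0.026,0.032,0,0,-1,0.026,0.032,0,0,-1,0.026,0.032,0,0,-1,0.026,0.032,0,0,-1,0.026,0.032,0,0]}}

```text
time: 2.65
position: [0.4232, -0.4322, 0.1938]
tool_rot: [0.701, 0.713, 0.0, 0.0]
ft_force: [1.0, -0.4, 0.3]
grip_width: 0.0872
grip_force: 0.0
```

>>> {"op": "servo_tool", "data": {"rows": [-1,0.026,0.032,0,0,-1,0.026,0.032,0,0,-1,0.026,0.032,0,0,-1,0.026,0.032,0,0,-1,0,0,0,0]}}

```text
time: 3.07
position: [0.5537, -0.3213, 0.1938]
tool_rot: [0.698, 0.716, 0.002, 0.001]
ft_force: [0.0, -1.0, 0.4]
grip_width: 0.0873
grip_force: 0.0
```

>>> {"op": "servo_tool", "data": {"rows": [-1,0,0.006,0.034,0,-1,0,0.006,0.034,0,-1,0,0.006,0.034,0,-1,0,0.006,0.034,0,-1,0,0.003,0.034,0]}}

```text
time: 3.48
position: [0.5758, -0.3272, 0.0224]
tool_rot: [0.701, 0.714, 0.0, 0.001]
ft_force: [-0.2, -1.0, 0.4]
grip_width: 0.0868
grip_force: 0.0
```

```bash
python3 - <<'E'
from h import *
o=robot.get_obs(); print(o['position'],o['tool_rot'])
med(['scene','top'],['titrator','housing_front','foot_end','under_vessel','stirrer','plate','start_key_top'])
E
```

```text
[ 0.57582082 -0.32715566  0.02241156] [7.00637923e-01 7.13516591e-01 5.63759326e-05 7.56173295e-04]
scene 3
  titrator [([0.7512, 0.02, -0.0], 0.91), ([0.5318, -0.1824, 0.0623], 0.7)]
  housing_front [([0.4621, 0.0145, 0.0032], 0.73)]
  foot_end [([0.7554, -0.1705, -0.0013], 0.87)]
  under_vessel [([0.679, -0.0518, 0.0555], 0.82), ([0.7509, 0.0203, -0.0025], 0.67)]
  stirrer [([0.5966, -0.1466, 0.002], 0.83)]
  plate [([0.6343, -0.1355, 0.0495], 0.56), ([0.4633, 0.0097, 0.0037], 0.26)]
  start_key_top [([0.4629, 0.0132, 0.0021], 0.7), ([0.5282, -0.1841, 0.0623], 0.56)]
top 4
  titrator [([0.7538, 0.0179, 0.0015], 0.67)]
  housing_front []
  foot_end [([0.7563, -0.1698, 0.0024], 0.92)]
  under_vessel [([0.6847, -0.0533, 0.0601], 0.6)]
  stirrer []
  plate [([0.6337, -0.1354, 0.0526], 0.93)]
  start_key_top [([0.7504, 0.0648, 0.1526], 0.38)]
```

>>> {"op": "servo_tool", "data": {"rows": [-1,0.022,0,0,0,-1,0.022,0,0,0,-1,0.022,0,0,0,-1,0.014,0,0,0,-1,0.006,0,0,0]}}

```text
time: 4.7
position: [0.5731, -0.2382, 0.0234]
tool_rot: [0.7, 0.714, -0.0, -0.001]
ft_force: [0.2, -0.5, -0.5]
grip_width: 0.0872
grip_force: 0.0
```

>>> {"op": "servo_tool", "data": {"rows": [-1,0.006,0,0,0,-1,0.006,0,0,0,-1,0.006,0,0,0,-1,0.006,0,0,0,-1,0.006,0,0,0]}}

```text
time: 5.12
position: [0.5733, -0.2115, 0.0237]
tool_rot: [0.701, 0.714, -0.0, 0.001]
ft_force: [-0.7, -1.6, 0.9]
grip_width: 0.0872
grip_force: 1.1
```

>>> {"op": "servo_tool", "data": {"rows": [-1,0.006,0,0,0,-1,0.006,0,0,0,-1,0.006,0,0,0,-1,0.006,0,0,0,-1,0,0,0,0]}}

```text
time: 5.53
position: [0.5724, -0.1851, 0.0236]
tool_rot: [0.701, 0.714, 0.0, -0.001]
ft_force: [0.7, -0.2, -0.6]
grip_width: 0.0869
grip_force: 0.2
```

```bash
python3 - <<'E'
from h import *
o=robot.get_obs(); print(o['position'],o['ft_force'])
med(['scene','top'],['under_vessel','stirrer','plate','start_key_top'])
E
```

```text
[ 0.57243178 -0.1850749   0.02360906] [ 0.69541278 -0.24364958 -0.58351197]
scene 5
  under_vessel [([0.6792, -0.0512, 0.0539], 0.84), ([0.7487, 0.0187, -0.0023], 0.6)]
  stirrer [([0.6042, -0.1234, -0.0033], 0.9)]
  plate [([0.6405, -0.1196, 0.0511], 0.79)]
  start_key_top [([0.5329, -0.1512, 0.0634], 0.36)]
top 6
  under_vessel [([0.3588, -0.4788, 0.0014], 0.74), ([0.6813, -0.0524, 0.0595], 0.73)]
  stirrer [([0.6119, -0.1242, 0.0025], 0.67), ([0.5073, -0.4873, 0.003], 0.59)]
  plate [([0.6408, -0.1198, 0.05], 0.58)]
  start_key_top []
```

```bash
python3 - <<'E'
import cv2
a=cv2.imread('pics/scene_5.png')[170:300,170:320];b=cv2.imread('pics/top_6.png')[90:230,200:350]
a=cv2.resize(a,(390,338),interpolation=2);b=cv2.resize(b,(400,373),interpolation=2)
import numpy as np
c=np.zeros((373,790,3),'uint8');c[:338,:390]=a;c[:,390:]=b
cv2.imwrite('pics/c1.png',c)
E
```

```text
(no output)
```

View pics/c1.png

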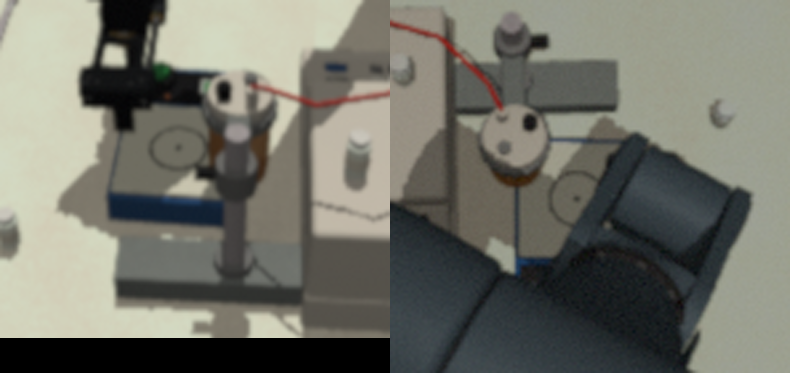

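>>> {"op": "servo_tool", "data": {"rows": [-1,0.006,0,0,0,-1,0.006,0,0,0,-1,0.006,0,0,0,-1,0.006,0,0,0,-1,0.006,0,0,0]}}

```text
time: 6.45
position: [0.572, -0.156, 0.0237]
tool_rot: [0.701, 0.714, -0.0, -0.0]
ft_force: [-1.2, -1.5, -1.4]
grip_width: 0.0869
grip_force: 1.0
```

>>> {"op": "servo_tool", "data": {"rows": [-1,0.006,0,0,0,-1,0.005,0,0,0,-1,0,0,0,0]}}

```text
time: 6.7
position: [0.5717, -0.144, 0.0236]
tool_rot: [0.701, 0.714, 0.0, -0.001]
ft_force: [0.8, -0.6, -0.6]
grip_width: 0.0871
grip_force: 0.0
```

```bash
python3 - <<'E'
from h import *
o=robot.get_obs(); print(o['position'],o['ft_force'])
med(['scene','top'],['under_vessel','stirrer','plate','start_key_top'])
E
```

```text
[ 0.57174083 -0.1440104   0.02362327] [ 0.77339398 -0.61252817 -0.63876795]
scene 7
  under_vessel [([0.6798, -0.0531, 0.0528], 0.83)]
  stirrer [([0.6109, -0.0976, 0.0007], 0.76)]
  plate [([0.6472, -0.1013, 0.0521], 0.85), ([0.3182, 0.2945, -0.0027], 0.36)]
  start_key_top [([0.7507, 0.0173, -0.0015], 0.62), ([0.5356, -0.1132, 0.0617], 0.44)]
top 8
  under_vessel [([0.6824, -0.0512, 0.055], 0.6)]
  stirrer [([0.618, -0.0967, -0.0003], 0.73)]
  plate [([0.6465, -0.1, 0.0499], 0.68)]
  start_key_top []
```

```bash
python3 - <<'E'
from h import *
a=cv2.imread('pics/scene_7.png')[150:290,170:320];b=cv2.imread('pics/top_8.png')[90:230,200:350]
w=robot.camera('wrist'); print(np.round(w['mount'],3).tolist())
W=w['pixels'][:,:,::-1]
c=np.zeros((364,790,3),'uint8');c[:364,:390]=cv2.resize(a,(390,364),interpolation=2);c[:300,390:]=cv2.resize(W,(400,300))
cv2.imwrite('pics/c2.png',c)
E
```

```text
[[0.001, -0.96, -0.278, 0.076], [1.0, 0.001, 0.0, -0.001], [0.0, -0.278, 0.96, -0.191], [0.0, 0.0, 0.0, 1.0]]
```

View pics/c2.png

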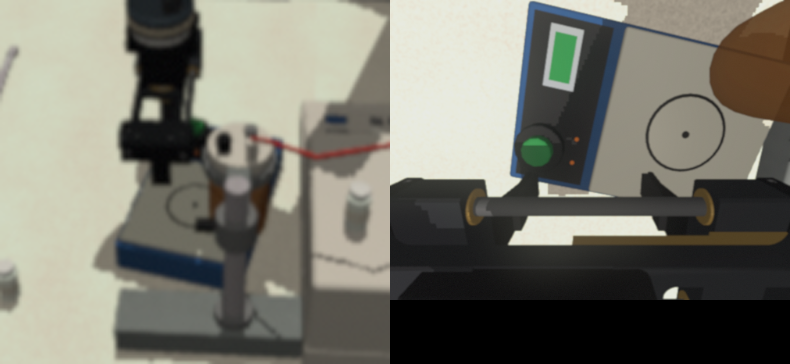

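```bash
cat >> h.py <<'E'
def wproj(P):
    o=robot.get_obs(); w=robot.camera('wrist'); P=np.atleast_2d(P)
    T=R.from_quat(o['tool_rot']).inv().apply(P-o['position'])
    M=np.linalg.inv(w['mount']); C=T@M[:3,:3].T+M[:3,3]; u=C@w['intrinsics'].T
    return w,u[:,:2]/u[:,2:]
E
python3 - <<'E'
from h import *
o=robot.get_obs();p=o['position'];Rt=R.from_quat(o['tool_rot'])
loc=np.array([[0,-.0585,0],[0,-.0435,0],[0,0,0],[0,.0435,0],[0,.0585,0],[.0095,.0435,0],[.0095,-.0435,0]])
w,u=wproj(Rt.apply(loc)+p); print(u.round().tolist())
for n in ['stirrer','plate','start_key_top']: print(n,[(d['at'].round(4).tolist() if hasattr(d['at'],'round') else d['at'],d['score']) for d in robot.place_of(w,n)])
im=w['pixels'][:,:,::-1].copy()
for q in u: cv2.circle(im,tuple(int(v) for v in q.round()),2,(0,0,255),-1)
cv2.imwrite('pics/w1.png',cv2.resize(im[150:300,100:420],(800,375),interpolation=2))
E
```

```text
[[180.0, 218.0], [200.0, 218.0], [256.0, 218.0], [313.0, 218.0], [333.0, 218.0], [314.0, 207.0], [199.0, 207.0]]
stirrer [([0.6174, -0.0995, -0.0007], 0.61)]
plate [([0.6492, -0.1003, 0.0525], 0.57)]
start_key_top [([0.5309, -0.1152, 0.0629], 0.8)]
```

View pics/w1.png

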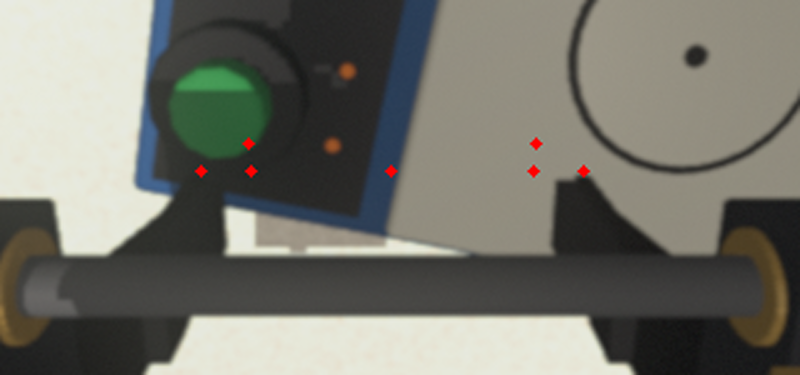

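The wrist view shows both fingertips over the stirrer's top. The front one sits at (205,190) against the key's black collar, so the open tips end higher than the TCP. I was pushing the collar. I'll back off, close the fingers and check where the tips end.

>>> {"op": "servo_tool", "data": {"rows": [-1,-0.02,0,0,0,-1,-0.02,0,0,0,-1,-0.02,0,0,0,1,0,0,0,0,1,0,0,0,0]}}

```text
time: 7.87
position: [0.573, -0.2065, 0.0236]
tool_rot: [0.701, 0.713, 0.0, 0.0]
ft_force: [-0.4, 0.0, -0.9]
grip_width: 0.08
grip_force: 0.0
```

>>> {"op": "servo_tool", "data": {"rows": [1,0,0,0,0,1,0,0,0,0,1,0,0,0,0,1,0,0,0,0]}}

```text
time: 8.2
position: [0.5729, -0.2047, 0.0236]
tool_rot: [0.7, 0.714, -0.0, -0.0]
ft_force: [-0.2, 0.5, 0.1]
grip_width: 0.0548
grip_force: 0.0
```

```bash
python3 - <<'E'
from h import *
o=robot.get_obs();p=o['position'];Rt=R.from_quat(o['tool_rot']);print(p,o['grip_width'])
w,u=wproj(Rt.apply(np.array([[0,0,0],[.0095,0,0],[.0095,0,-.026],[-.0095,0,0]]))+p); print(u.round().tolist())
im=w['pixels'][:,:,::-1].copy()
s=robot.camera('scene')
print([ (n,[(np.round(d['at'],4).tolist(),d['score']) for d in robot.place_of(w,n)[:1]]) for n in ['stirrer','plate','start_key_top']])
print([ (n,[(np.round(d['at'],4).tolist(),d['score']) for d in robot.place_of(s,n)[:1]]) for n in ['stirrer','plate','start_key_top']])
q,_=cv2.projectPoints(p.reshape(1,3),s['rvec'],s['tvec'],s['intrinsics'],None); q=q.ravel();print(q)
for a in u: cv2.circle(im,tuple(int(v) for v in a.round()),1,(0,0,255),-1)
si=s['pixels'][:,:,::-1].copy(); cv2.circle(si,tuple(int(v) for v in q.round()),1,(0,0,255),-1)
c=np.zeros((400,800,3),'uint8'); c[:,:400]=cv2.resize(im[130:330,156:356],(400,400),interpolation=2)
x,y=int(q[0]),int(q[1]); c[:,400:]=cv2.resize(si[y-50:y+50,x-50:x+50],(400,400),interpolation=2)
cv2.imwrite('pics/c3.png',c)
E
```

```text
[ 0.57289179 -0.20469842  0.02362631] 0.05477511929727612
[[256.0, 218.0], [256.0, 207.0], [257.0, 219.0], [256.0, 230.0]]
[('stirrer', [([0.6164, -0.094, -0.0029], 0.61)]), ('plate', [([0.6512, -0.0995, 0.0542], 0.59)]), ('start_key_top', [([0.5333, -0.1179, 0.0627], 0.8)])]
[('stirrer', [([0.611, -0.097, 0.0006], 0.9)]), ('plate', [([0.6476, -0.1018, 0.0528], 0.98)]), ('start_key_top', [([0.537, -0.111, 0.0627], 0.54)])]
[213.51962638 213.98636218]
```

View pics/c3.png

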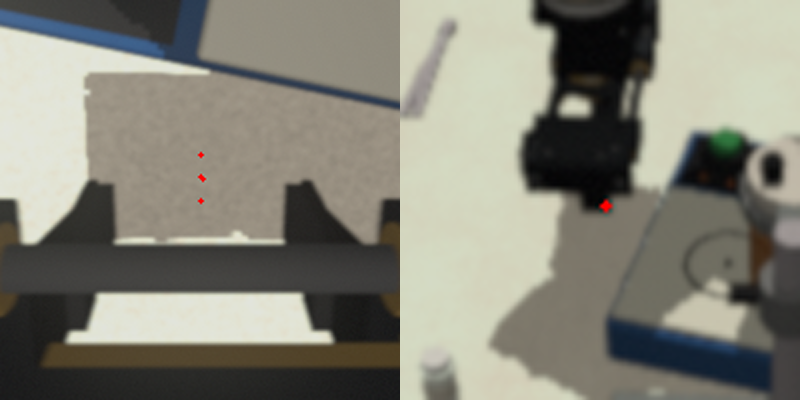

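The wrist and scene images agree that the tips end about 25 mm behind the reported TCP. I'll reopen, lower the TCP to z ≈ 0.003, and push the side properly.

>>> {"op": "servo_tool", "data": {"rows": [-1,-0.005,0.006,0.005,0,-1,0,0.006,0.005,0,-1,0,0,0.005,0,-1,0,0,0.003,0,-1,0,0,0.002,0]}}

```text
time: 9.02
position: [0.5846, -0.2101, 0.0026]
tool_rot: [0.701, 0.713, -0.0, -0.001]
ft_force: [0.8, -0.3, 0.6]
grip_width: 0.0487
grip_force: 0.0
```

>>> {"op": "servo_tool", "data": {"rows": [-1,0.006,0,0,0,-1,0.006,0,0,0,-1,0.006,0,0,0,-1,0.005,0,0,0,-1,0.005,0,0,0]}}

```text
time: 9.43
position: [0.5845, -0.1817, 0.0039]
tool_rot: [0.701, 0.714, -0.0, 0.0]
ft_force: [-0.4, -1.9, 0.4]
grip_width: 0.0815
grip_force: 1.2
```

>>> {"op": "servo_tool", "data": {"rows": [-1,0.005,0,0,0,-1,0.005,0,0,0,-1,0.005,0,0,0,-1,0.005,0,0,0,-1,0,0,0,0]}}

```text
time: 9.85
position: [0.5844, -0.1615, 0.0038]
tool_rot: [0.701, 0.714, 0.0, -0.0]
ft_force: [0.4, -0.6, -0.6]
grip_width: 0.0868
grip_force: 0.1
```

```bash
python3 - <<'E'
from h import *
o=robot.get_obs(); print(o['position'],o['ft_force'],o['grip_width'])
for c in ['scene','wrist']: med([c],['stirrer','plate','start_key_top'])
E
```

```text
[ 0.58439827 -0.1614576   0.00380203] [ 0.36176057 -0.64619456 -0.63049062] 0.08682287262590677
scene 13
  stirrer [([0.7465, -0.2933, -0.0019], 0.6), ([0.6119, -0.0757, 0.002], 0.55)]
  plate []
  start_key_top [([0.6125, -0.077, 0.001], 0.61), ([0.5352, -0.0956, 0.0639], 0.36)]
wrist 14
  stirrer [([0.6147, -0.0745, 0.0026], 0.94)]
  plate [([0.652, -0.081, 0.0512], 0.62)]
  start_key_top [([0.5321, -0.1021, 0.0617], 0.73)]
```

>>> {"op": "servo_tool", "data": {"rows": [-1,-0.008,0,0,0,-1,0,0.016,0,0,-1,0,0.016,0,0,-1,0.006,0,0,0,-1,0.004,0,0,0]}}

```text
time: 10.67
position: [0.6176, -0.1611, 0.004]
tool_rot: [0.701, 0.713, 0.0, 0.002]
ft_force: [0.7, -2.5, -0.4]
grip_width: 0.0873
grip_force: 1.4
```

>>> {"op": "servo_tool", "data": {"rows": [-1,0.004,0,0,0,-1,0.004,0,0,0,-1,0.004,0,0,0,-1,0.004,0,0,0,-1,0,0,0,0]}}

```text
time: 11.08
position: [0.6157, -0.1431, 0.0039]
tool_rot: [0.701, 0.714, 0.0, -0.0]
ft_force: [0.5, -1.8, 1.3]
grip_width: 0.0873
grip_force: 1.0
```

```bash
python3 - <<'E'
from h import *
o=robot.get_obs(); print(o['position'],o['ft_force'],o['grip_width'])
for c in ['scene','wrist']: med([c],['stirrer','plate','start_key_top','under_vessel'])
E
```

```text
[ 0.61569496 -0.14306633  0.00388318] [ 0.52553168 -1.75586881  1.26667133] 0.08731196298204869
scene 15
  stirrer [([0.6063, -0.0639, -0.0004], 0.92)]
  plate [([0.639, -0.0608, 0.0519], 0.64), ([0.7514, 0.0199, -0.0015], 0.55)]
  start_key_top [([0.5327, -0.0912, 0.0637], 0.37)]
  under_vessel [([0.6802, -0.0512, 0.058], 0.62)]
wrist 16
  stirrer [([0.6088, -0.0618, 0.0027], 0.7)]
  plate [([0.6385, -0.0584, 0.0511], 0.92)]
  start_key_top [([0.5253, -0.0926, 0.066], 0.77)]
  under_vessel []
```

>>> {"op": "servo_tool", "data": {"rows": [-1,-0.006,0,0,0,-1,0,-0.02,0,0,-1,0,-0.022,0,0,-1,0.005,0,0,0,-1,0.003,0,0,0]}}

```text
time: 12.0
position: [0.5726, -0.1424, 0.0035]
tool_rot: [0.701, 0.713, -0.0, -0.001]
ft_force: [-0.2, 0.2, 0.7]
grip_width: 0.0871
grip_force: 0.0
```

>>> {"op": "servo_tool", "data": {"rows": [-1,0.003,0,0,0,-1,0.002,0,0,0,-1,0.002,0,0,0]}}

```text
time: 12.25
position: [0.5767, -0.1374, 0.0041]
tool_rot: [0.7, 0.714, 0.001, 0.003]
ft_force: [1.8, -8.5, -1.1]
grip_width: 0.0869
grip_force: 3.9
```

>>> {"op": "servo_tool", "data": {"rows": [-1,0.001,0,0,0,-1,0.001,0,0,0]}}

```text
time: 12.42
position: [0.5774, -0.1372, 0.0044]
tool_rot: [0.699, 0.715, -0.0, 0.005]
ft_force: [1.0, -10.2, -1.8]
grip_width: 0.0872
grip_force: 5.2
```

Push force reached 10 N, so the stirrer is against the wall. I'll back off, go round to the front, and look on the way.

>>> {"op": "servo_tool", "data": {"rows": [-1,-0.03,0,0,0,-1,-0.03,0,0,0,-1,0,-0.03,-0.025,0,-1,0,-0.03,-0.025,0,0,0,-0.03,-0.025,0]}}

```text
time: 12.83
position: [0.4838, -0.1951, 0.0782]
tool_rot: [0.701, 0.713, -0.0, -0.001]
ft_force: [-0.0, -0.0, 0.4]
grip_width: 0.0846
grip_force: 0.0
```

>>> {"op": "servo_tool", "data": {"rows": [0,0,-0.035,0,0,0,0,0,0,6.92,0,0,0,0,6.92,0,0,0,0,6.92,0,0,0,0,6.92]}}

```text
time: 13.25
position: [0.4502, -0.1957, 0.0791]
tool_rot: [0.853, 0.523, 0.0, 0.0]
ft_force: [-0.5, -0.4, 0.6]
grip_width: 0.0548
grip_force: 0.0
```

>>> {"op": "servo_tool", "data": {"rows": [0,0,0,0,6.92,0,0,0,0,6.92,0,0,0,0,6.92,0,0,0,0,6.92,0,0,0,0,6.92]}}

```text
time: 13.67
position: [0.4503, -0.1955, 0.0788]
tool_rot: [0.969, 0.246, 0.0, -0.0]
ft_force: [-0.1, 0.3, 0.3]
grip_width: 0.0441
grip_force: 0.0
```

>>> {"op": "servo_tool", "data": {"rows": [0,0,0,0,6.92,0,0,0,0,6.92,0,0,0,0,6.92,0,0,0,0,6.92,0,0,0,0,0]}}

```text
time: 14.08
position: [0.4504, -0.1956, 0.0788]
tool_rot: [1.0, 0.009, 0.0, -0.0]
ft_force: [0.1, -0.3, -0.6]
grip_width: 0.0436
grip_force: 0.0
```

```bash
python3 - <<'E'
from h import *
o=robot.get_obs(); print(o['position'],o['tool_rot'],o['ft_force'],o['grip_width'])
for c in ['scene','wrist']: med([c],['stirrer','plate','start_key_top','under_vessel'])
E
```

```text
[ 0.45037585 -0.19557649  0.07879217] [ 9.99962882e-01  8.61316717e-03  1.58646697e-04 -1.51445071e-04] [ 0.09895231 -0.26599415 -0.59337211] 0.04360250953783295
scene 17
  stirrer [([0.6037, -0.0566, 0.0002], 0.6), ([0.4633, 0.013, 0.003], 0.41)]
  plate [([0.6401, -0.053, 0.0499], 0.67)]
  start_key_top [([0.6626, -0.4888, -0.0033], 0.67), ([0.5334, -0.0887, 0.0625], 0.45)]
  under_vessel [([0.6794, -0.0526, 0.0564], 0.57), ([0.6775, -0.0544, 0.0538], 0.46)]
wrist 18
  stirrer [([0.608, -0.0552, -0.0014], 0.78)]
  plate []
  start_key_top [([0.5293, -0.0916, 0.0637], 0.96)]
  under_vessel []
```

>>> {"op": "servo_tool", "data": {"rows": [0,0,-0.0285,0.0185,0,0,0,-0.0285,0.0185,0,0,0,-0.0285,0.0185,0,0,0,-0.0285,0.0185,0,0,0,0,0,0]}}

```text
time: 15.0
position: [0.4432, -0.0766, 0.0022]
tool_rot: [1.0, 0.011, -0.005, -0.002]
ft_force: [-1.5, 0.6, -0.3]
grip_width: 0.0436
grip_force: 0.0
```

>>> {"op": "servo_tool", "data": {"rows": [0,0.015,0,0,0,0,0.01,0,0,0,0,0.007,0,0,0,0,0.006,0,0,0,0,0.005,0,0,0]}}

```text
time: 15.42
position: [0.4919, -0.0819, 0.0051]
tool_rot: [1.0, 0.009, 0.001, 0.0]
ft_force: [0.1, -0.5, -0.0]
grip_width: 0.0436
grip_force: 0.0
```

>>> {"op": "servo_tool", "data": {"rows": [0,0.005,0,0,0,0,0.005,0,0,0,0,0.005,0,0,0,0,0.005,0,0,0,0,0.004,0,0,0]}}

```text
time: 15.83
position: [0.5114, -0.0804, 0.0046]
tool_rot: [1.0, 0.01, -0.003, -0.001]
ft_force: [-4.8, -1.5, 3.5]
grip_width: 0.0436
grip_force: 2.7
```

```bash
python3 - <<'E'
from h import *
o=robot.get_obs(); print(o['position'],o['tool_rot'],o['ft_force'],o['grip_width'])
for c in ['scene','wrist']: med([c],['stirrer','plate','start_key_top'])
E
```

```text
[ 0.51135355 -0.08043194  0.00455545] [ 9.99945903e-01  9.77824408e-03 -3.47758066e-03 -6.95804216e-04] [-4.7732622  -1.49188393  3.46399701] 0.04357088495734614
scene 19
  stirrer [([0.6235, -0.0555, 0.0009], 0.73)]
  plate [([0.6603, -0.0574, 0.05], 0.81)]
  start_key_top []
wrist 20
  stirrer []
  plate []
  start_key_top [([0.5483, -0.0922, 0.064], 0.8)]
```

>>> {"op": "servo_tool", "data": {"rows": [0,0.004,0,0,0,0,0.004,0,0,0,0,0.004,0,0,0,0,0.003,0,0,0,0,0.002,0,0,0]}}

```text
time: 16.65
position: [0.532, -0.0803, 0.0045]
tool_rot: [1.0, 0.01, -0.0, 0.0]
ft_force: [-5.4, -1.3, 3.2]
grip_width: 0.0433
grip_force: 2.7
```

>>> {"op": "servo_tool", "data": {"rows": [0,0.002,0,0,0,0,0.002,0,0,0]}}

```text
time: 16.82
position: [0.5319, -0.0802, 0.0045]
tool_rot: [1.0, 0.011, -0.004, -0.0]
ft_force: [-13.3, -5.4, 8.4]
grip_width: 0.0437
grip_force: 6.4
```

>>> {"op": "servo_tool", "data": {"rows": [0,0.002,0,0,0,0,0.001,0,0,0]}}

```text
time: 16.98
position: [0.5318, -0.08, 0.0044]
tool_rot: [1.0, 0.011, -0.007, -0.001]
ft_force: [-16.5, -7.1, 10.1]
grip_width: 0.0436
grip_force: 8.2
```

```bash
python3 - <<'E'
from h import *
o=robot.get_obs(); print(o['position'],o['tool_rot'],o['ft_force'],o['grip_width'])
for c in ['scene','wrist']: med([c],['stirrer','plate','start_key_top'])
E
```

```text
[ 0.53177525 -0.08000417  0.0043932 ] [ 9.99913276e-01  1.10119280e-02 -7.19221093e-03 -6.70703795e-04] [-16.54027163  -7.13525653  10.09376173] 0.04360842642088566
scene 21
  stirrer [([0.6444, -0.0555, -0.0001], 0.57)]
  plate [([0.6796, -0.0522, 0.0505], 0.66)]
  start_key_top []
wrist 22
  stirrer [([0.6484, -0.0556, -0.0001], 0.58)]
  plate []
  start_key_top []
```

Stopped firmly against the foot (16 N). Next, a final side push from the right, keeping this orientation and staying ahead of the vessel.

>>> {"op": "servo_tool", "data": {"rows": [0,-0.02,0,0,0,0,-0.02,0,0,0,0,0,0.035,0,0,0,0,0.035,0,0,0,0,0.035,0,0]}}

```text
time: 17.8
position: [0.5026, -0.1876, 0.0051]
tool_rot: [1.0, 0.01, 0.002, 0.001]
ft_force: [0.3, 0.9, 0.3]
grip_width: 0.0434
grip_force: 0.0
```

>>> {"op": "servo_tool", "data": {"rows": [0,0,0.035,0,0,0,0.029,0,0,0,0,0.03,0,0,0,0,0.03,0,0,0,0,0,0,0,0]}}

```text
time: 18.22
position: [0.5996, -0.2223, 0.0062]
tool_rot: [1.0, 0.009, 0.007, 0.003]
ft_force: [0.2, -1.0, 0.9]
grip_width: 0.0436
grip_force: 0.0
```

```bash
python3 - <<'E'
from h import *
o=robot.get_obs(); print(o['position'],o['tool_rot'],o['ft_force'],o['grip_width'])
for c in ['scene','wrist','top']: med([c],['stirrer','plate','start_key_top','under_vessel'])
E
```

```text
[ 0.59956808 -0.22233108  0.00615288] [0.99992876 0.00921308 0.00689426 0.0031738 ] [ 0.21146084 -0.9797291   0.94066093] 0.04359205710402799
scene 23
  stirrer [([0.6447, -0.0562, 0.0025], 0.65), ([0.3212, 0.2917, -0.0041], 0.37)]
  plate [([0.6818, -0.0556, 0.0522], 0.67), ([0.7543, 0.0585, 0.1519], 0.32)]
  start_key_top []
  under_vessel [([0.6814, -0.0547, 0.0557], 0.78)]
wrist 24
  stirrer [([0.6491, -0.0563, 0.0006], 0.75)]
  plate []
  start_key_top []
  under_vessel []
top 25
  stirrer [([0.6496, -0.0546, 0.0003], 0.97)]
  plate [([0.6774, -0.0557, 0.0495], 0.58)]
  start_key_top [([0.6848, -0.0532, 0.0539], 0.24)]
  under_vessel [([0.6837, -0.0538, 0.0547], 0.77)]
```

>>> {"op": "servo_tool", "data": {"rows": [0,0,-0.02,0,0,0,0,-0.018,0,0,0,0,-0.006,0,0,0,0,-0.005,0,0,0,0,-0.004,0,0]}}

```text
time: 19.38
position: [0.5896, -0.1662, 0.0047]
tool_rot: [1.0, 0.01, 0.0, 0.0]
ft_force: [-0.3, 0.1, 0.9]
grip_width: 0.0436
grip_force: 0.0
```

>>> {"op": "servo_tool", "data": {"rows": [0,0,-0.003,0,0,0,0,-0.003,0,0,0,0,-0.002,0,0]}}

```text
time: 19.63
position: [0.5893, -0.1586, 0.0047]
tool_rot: [1.0, 0.009, 0.0, 0.0]
ft_force: [0.0, -0.5, 0.8]
grip_width: 0.0438
grip_force: 0.0
```

>>> {"op": "servo_tool", "data": {"rows": [0,0,-0.002,0,0,0,0,-0.002,0,0]}}

```text
time: 19.8
position: [0.5892, -0.1562, 0.0048]
tool_rot: [1.0, 0.01, 0.0, 0.002]
ft_force: [-2.5, -9.0, -0.5]
grip_width: 0.0436
grip_force: 4.5
```

>>> {"op": "servo_tool", "data": {"rows": [0,0,-0.002,0,0,0,0,-0.001,0,0,0,0,0,0,0]}}

```text
time: 20.05
position: [0.5894, -0.1562, 0.005]
tool_rot: [1.0, 0.011, 0.001, 0.004]
ft_force: [-2.2, -12.1, -1.3]
grip_width: 0.0436
grip_force: 5.9
```

>>> {"op": "servo_tool", "data": {"rows": [0,0,-0.002,0,0,0,0,-0.001,0,0,0,0,0,0,0]}}

```text
time: 20.3
position: [0.5896, -0.1562, 0.0052]
tool_rot: [1.0, 0.012, 0.001, 0.006]
ft_force: [-5.0, -19.0, -2.7]
grip_width: 0.0432
grip_force: 9.5
```

```bash
python3 - <<'E'
from h import *
w=robot.camera('wrist'); s=robot.camera('scene'); 
c=np.zeros((384,800,3),'uint8'); c[:300,:400]=cv2.resize(w['pixels'][:,:,::-1],(400,300)); c[:,400:]=cv2.resize(s['pixels'][180:305,190:320,::-1],(400,384),interpolation=2)
cv2.imwrite('pics/c4.png',c)
E
```

```text
(no output)
```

View pics/c4.png

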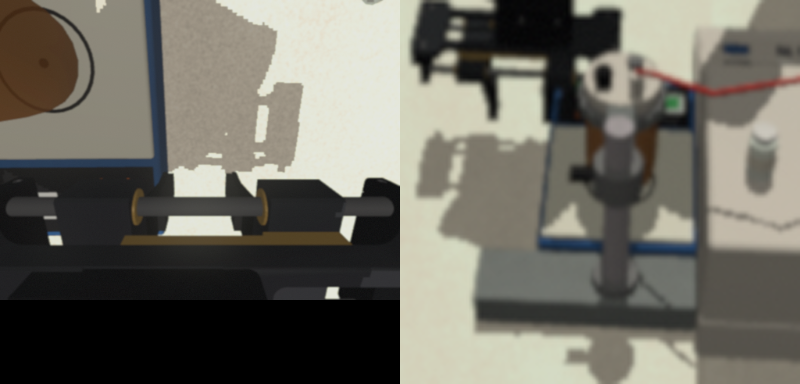

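The stirrer holds fast at 19 N. In the scene crop its left edge meets the housing at (690,190) and its back edge meets the foot at (620,240). Next I'll back off, rise and find the key.

>>> {"op": "servo_tool", "data": {"rows": [0,0,0.015,0,0,0,0,0.025,0,0,0,0,0,-0.035,0,0,-0.02,0,-0.035,0,0,-0.03,0,-0.035,0]}}

```text
time: 20.82
position: [0.5443, -0.1905, 0.107]
tool_rot: [1.0, 0.009, 0.001, 0.0]
ft_force: [-0.4, 0.2, 1.2]
grip_width: 0.0437
grip_force: 0.0
```

>>> {"op": "servo_tool", "data": {"rows": [0,-0.025,-0.02,0,0,0,-0.025,-0.02,0,0,0,0,-0.02,0,0,0,0,0,0,0]}}

```text
time: 21.15
position: [0.4884, -0.1266, 0.1065]
tool_rot: [1.0, 0.01, -0.002, -0.002]
ft_force: [0.6, 0.1, -0.4]
grip_width: 0.0428
grip_force: 0.0
```

```bash
python3 - <<'E'
from h import *
o=robot.get_obs(); print(o['position'],o['tool_rot'],o['ft_force'],o['grip_width'])
for c in ['wrist','scene','top','wrist']: med([c],['stirrer','plate','start_key_top'])
E
```

```text
[ 0.48840097 -0.12657816  0.10649935] [ 0.99995141  0.00959325 -0.00157056 -0.00163533] [ 0.56638997  0.09897672 -0.35030512] 0.04280827163736158
wrist 28
  stirrer [([0.6459, -0.0566, -0.0015], 0.57)]
  plate [([0.4036, -0.3853, -0.0004], 0.39)]
  start_key_top []
scene 29
  stirrer [([0.6422, -0.0568, 0.0009], 0.68), ([0.753, 0.0629, 0.1529], 0.33)]
  plate [([0.6792, -0.051, 0.0502], 0.74)]
  start_key_top []
top 30
  stirrer [([0.6508, -0.0557, 0.0025], 0.66)]
  plate [([0.6802, -0.0521, 0.0502], 0.85)]
  start_key_top []
wrist 31
  stirrer [([0.6477, -0.0563, -0.0026], 0.61)]
  plate []
  start_key_top [([0.5708, -0.0922, 0.0627], 0.58)]
```

```bash
python3 - <<'E'
from h import *
o=robot.get_obs(); w=robot.camera('wrist'); im=w['pixels'].astype(int)
g=((im[...,1]>im[...,0]+30)&(im[...,1]>im[...,2]+20)).astype('uint8')
n,l,st,ce=cv2.connectedComponentsWithStats(g)
Rt=R.from_quat(o['tool_rot']).as_matrix();M=w['mount'];K=np.linalg.inv(w['intrinsics'])
C=Rt@M[:3,3]+o['position']
for i in range(1,n):
    if st[i,4]<20: continue
    d=Rt@M[:3,:3]@K@[*ce[i],1]
    print(st[i].tolist(),ce[i].round(1),[(C+d*(z-C[2])/d[2]).round(4).tolist() for z in (.058,.063)])
cv2.imwrite('pics/w2.png',w['pixels'][:,:,::-1])
E
```

```text
[117, 100, 37, 16, 560] [134.8 107.5] [[0.5714, -0.0258, 0.058], [0.5713, -0.028, 0.063]]
[198, 100, 27, 28, 573] [210.8 113.4] [[0.5678, -0.0908, 0.058], [0.5678, -0.0916, 0.063]]
```

View pics/w2.png

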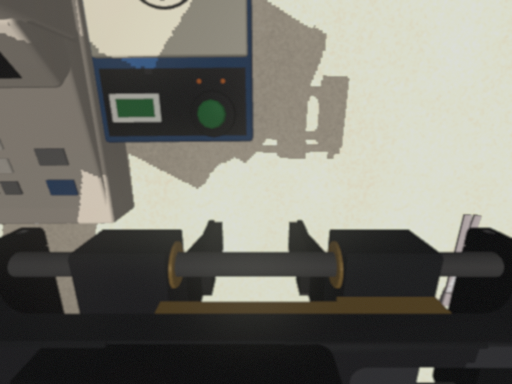

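>>> {"op": "servo_tool", "data": {"rows": [0,0.03,-0.004,0,0,0,0.03,-0.003,0,0,0,0.02,0,0,0,0,0,0,0.03,0,0,0,0,0.02,0]}}

```text
time: 22.42
position: [0.5736, -0.1219, 0.056]
tool_rot: [1.0, 0.01, 0.002, 0.001]
ft_force: [-0.5, 0.2, -1.2]
grip_width: 0.044
grip_force: 0.0
```

>>> {"op": "servo_tool", "data": {"rows": [0,0,0,0.008,0,0,0,0,0.004,0,0,0,0,0,0]}}

```text
time: 22.67
position: [0.5707, -0.1214, 0.0436]
tool_rot: [1.0, 0.009, -0.001, -0.0]
ft_force: [-0.6, -0.4, 0.6]
grip_width: 0.0435
grip_force: 0.0
```

>>> {"op": "servo_tool", "data": {"rows": [0,0,0,0.002,0,0,0,0,0.002,0,0,0,0,0,0]}}

```text
time: 22.92
position: [0.5718, -0.1219, 0.041]
tool_rot: [1.0, 0.009, 0.001, 0.0]
ft_force: [0.4, 0.3, -0.0]
grip_width: 0.0433
grip_force: 0.0
```

>>> {"op": "servo_tool", "data": {"rows": [0,-0.003,-0.004,0,0,0,0,0,0.002,0,0,0,0,0,0]}}

```text
time: 23.17
position: [0.5678, -0.1173, 0.0384]
tool_rot: [1.0, 0.009, -0.0, -0.0]
ft_force: [-0.2, -0.6, 0.1]
grip_width: 0.0436
grip_force: 0.0
```

>>> {"op": "servo_tool", "data": {"rows": [0,0,0,0.002,0,0,0,0,0.001,0,0,0,0,0,0]}}

```text
time: 23.42
position: [0.5685, -0.1177, 0.0353]
tool_rot: [1.0, 0.009, 0.0, -0.0]
ft_force: [0.6, 0.4, 2.1]
grip_width: 0.0436
grip_force: 0.9
```

>>> {"op": "servo_tool", "data": {"rows": [0,0,0,0.002,0,0,0,0,0.001,0,0,0,0,0,0]}}

```text
time: 23.67
position: [0.5685, -0.1177, 0.0323]
tool_rot: [1.0, 0.009, 0.0, -0.0]
ft_force: [-0.9, 1.3, 3.1]
grip_width: 0.0435
grip_force: 1.7
```

Contact came at TCP z ≈ 0.036, and the spring force is rising. I'll press on to the stop.

>>> {"op": "servo_tool", "data": {"rows": [0,0,0,0.002,0,0,0,0,0.001,0,0,0,0,0,0]}}

```text
time: 23.92
position: [0.5686, -0.1178, 0.0312]
tool_rot: [1.0, 0.009, 0.0, 0.0]
ft_force: [-2.3, 1.1, 13.7]
grip_width: 0.0433
grip_force: 7.2
```

>>> {"op": "servo_tool", "data": {"rows": [0,0,0,0.001,0,0,0,0,0.001,0,0,0,0,0,0]}}

```text
time: 24.17
position: [0.5687, -0.1178, 0.0309]
tool_rot: [1.0, 0.009, 0.001, 0.0]
ft_force: [-5.6, 1.6, 24.3]
grip_width: 0.0437
grip_force: 12.5
```

The key is on its stop: 5 mm of travel, 24 N. I'll let go, straight up.

>>> {"op": "servo_tool", "data": {"rows": [0,0,0,-0.01,0,0,0,0,-0.03,0,0,0,0,-0.03,0,0,-0.03,0.01,-0.01,0,0,-0.03,0.01,0,0]}}

```text
time: 24.58
position: [0.5116, -0.1402, 0.1101]
tool_rot: [1.0, 0.011, 0.004, 0.002]
ft_force: [0.2, -0.6, 0.2]
grip_width: 0.0435
grip_force: 0.0
```

>>> {"op": "servo_tool", "data": {"rows": [0,-0.025,0.02,0,0,0,0,0.02,0,0,0,0,0,0,0,0,0,0,0,0]}}

```text
time: 24.92
position: [0.4845, -0.1803, 0.1072]
tool_rot: [1.0, 0.008, 0.0, 0.0]
ft_force: [-0.9, 0.6, 0.6]
grip_width: 0.0435
grip_force: 0.0
```

```bash
python3 - <<'E'
from h import *
o=robot.get_obs(); print(o['time'],o['position'],o['ft_force'])
s=robot.camera('scene'); w=robot.camera('wrist')
for p in (s,w):
  for n in ['stirrer','plate','start_key_top','under_vessel','titrator','vial_bench','vial_top']: print(n,[(np.round(d['at'],4).tolist(),round(d['score'],2)) for d in robot.place_of(p,n)[:1]])
c=np.zeros((450,800,3),'uint8'); c[:300,:400]=cv2.resize(w['pixels'][:,:,::-1],(400,300)); c[:,400:]=cv2.resize(s['pixels'][170:310,190:314,::-1],(400,450),interpolation=2)
cv2.imwrite('pics/c5.png',c)
E
```

```text
24.9167 [ 0.48447156 -0.1802608   0.10723386] [-0.92484969  0.61067128  0.61647142]
stirrer [([0.6437, -0.0575, 0.0028], 0.81)]
plate [([0.6822, -0.0539, 0.0507], 0.62)]
start_key_top []
under_vessel [([0.6801, -0.0509, 0.0538], 0.94)]
titrator [([0.7481, 0.0181, -0.0029], 0.6)]
vial_bench [([0.7464, -0.2916, -0.0033], 0.71)]
vial_top [([0.751, 0.0633, 0.1473], 0.59)]
stirrer [([0.6485, -0.0545, 0.0001], 0.89)]
plate []
start_key_top [([0.5672, -0.0926, 0.0609], 0.7)]
under_vessel []
titrator []
vial_bench []
vial_top []
```

View pics/c5.png

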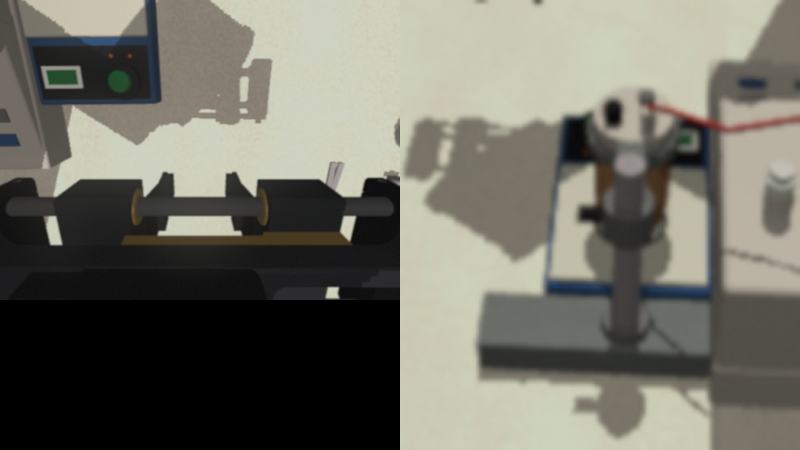

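Stirrer square at home, left edge at the housing (708,210) and back edge at the foot (630,288), and the key is up. Handing in.

```bash
python3 -c "
from rig import robot
print(robot.hand_in())"
```

```text
the job is handed in; nothing more can be done
None
```

The stirrer sits square under the vessel, snug against the housing and the foot; I then pressed the green start key to its stop, let go and handed the job in, though early on a finger pushed the key's collar sideways for a moment before I corrected the height.

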